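# Seat the star wheel on its drive pin

## Task

The bottle indexer's star wheel has been dropped over its spindle but is still riding on top of the drive pin. With a fingertip, turn it round until the notch in its bore stands over the pin, then press it gently down until it is fully home on the flange, and leave it. Do not grip, force or lift the wheel, and leave the hand nut, the jars and everything else around where they are.

Things in the scene. Friction and masses are not known exactly. Their poses are not given: they have to be found in the camera images.
- star_wheel: Flat white plastic disc, 200 mm across, 16 mm thick, bore 71 mm, six round bottle pockets in its rim and six lobes about 47 mm wide between. Origin: centre of its underside; z up, x level from the axis towards its notch. A lobe lies along the notch's direction and every 60 deg from it, pockets at 30, 90, 150... deg. Starts out of line with the pin by 0.7 to 3.14 rad
- wheel_centre (a point): Centre of the wheel's top face, on its axis (inside the boss); axes as the wheel's. The wheel turns endlessly either way with a light drag (0.12 N m, some 1.3 N at the pockets) and stays where it is left
- pocket (a point): One of the six pockets, at the height of the wheel's top face: centre of the pocket's circle (radius 30 mm), 105 mm from the axis, 30 deg anticlockwise of the notch seen from above. Pocket floor 75 mm from the axis, mouth about 57 mm wide. Below the raised wheel is free space: its underside is 32 mm above the deck, which is clear from 60 to 130 mm from the axis
- notch (a point): Middle of the wheel's notch at the height of its top face, 38 mm from the axis. The notch is a slot 19.5 mm wide cut right through the wheel, open to the bore and reaching out to 48 mm from the axis. x axis: outward along the notch
- pin_top (a point): Top centre of the fixed steel drive pin: 16 mm across, round-nosed, 38 mm from the spindle's axis, standing 12 mm above the flange. It stands in a keyway about 19 mm wide cut down the side of the boss and is seen from above down that keyway; its outer part is under the wheel at the start. x axis: outward from the axis through the pin. It may point any way and does not turn
- spindle_top (a point): Centre of the top of the spindle's round steel boss, 68 mm across, which passes through the wheel's bore and stands 42 mm above the flange (14 mm above the wheel's top face at the start, 26 mm when seated). A stud 18 mm across stands 24 mm above it. The flange under the wheel is 120 mm across, its top 20 mm above the deck
- wheel_drop (a joint): How far the wheel has come down the boss, m: 0 riding on the pin, 0.012 seated, negative if lifted. A rubber ring holds it: it does not drop by its own weight but slides down, and stays down, when pressed with about 6 to 9 N anywhere on its top face, if the notch is over the pin (within 2.5 deg; the round nose may guide it from a little more). Out of line, the pin stops it (it gives about 1 mm)
- machine: The bench indexer, fixed. Origin on the table under the spindle's axis; deck 105 mm above the table. A conveyor along its y axis runs under the wheel's far edge, level with the deck; guide bars up to 37 mm above the deck run along it and round the near side 141 mm from the axis. A capping column, 235 mm above the deck, stands 245 mm from the axis on the -y side, its arm swung outward
- clamp_nut: Loose black hand nut, 48 mm across and 34 mm high, standing on the deck's near left corner, over 190 mm from the axis; origin at its underside. Leave alone
- jar0: Amber jar, 56 mm across, 70 mm high, standing on the conveyor; origin at its underside. Leave alone
- jar1: As jar0
- jar2: As jar0, on the other side of the wheel
- old_wheel: The smaller star wheel taken off earlier, 170 mm across, 16 mm thick, eight pockets, lying loose on the table to the left of the machine; origin at its underside. Leave alone
- hook_spanner: Steel hook spanner, about 170 mm long and 10 mm thick, lying on the table to the right; origin at its hook. Leave alone
- pump_bottle: Amber bottle, 54 mm across, 150 mm high, on the table at the right; origin at its underside. Leave alone
- clear_jar: Green glass jar, 68 mm across, 85 mm high, on the table at the left; origin at its underside. Leave alone

How it is judged (in metres and radians):
At the end, for the whole second after the job is handed in: The star wheel has come down at least 10.5 of its 12 mm, its notch round the pin (centres within 4 mm seen from above), at rest, and every loose thing around is within 15 mm of where it stood (value of joint wheel_drop above 0.0105 m and horizontal distance between notch and pin_top below 0.004 m and velocity of joint wheel_drop below 0.002 m/s and distance of each of clamp_nut, jar0, jar1, jar2, old_wheel, hook_spanner, pump_bottle, clear_jar from where it was at the start of the episode below 0.015 m); the robot touches nothing.
It fails at once if the star wheel is lifted more than 4 mm above where it rode on the pin (value of joint wheel_drop below -0.004 m).
It fails at once if the star wheel is gripped or forced: the fingers bear on it with more than 38 N in all (contact force between the fingers and star_wheel above 38 N).
It fails at once if the hand nut or a jar or other loose thing around is moved more than 15 mm, lifted or knocked over (distance of any of clamp_nut, jar0, jar1, jar2, old_wheel, hook_spanner, pump_bottle, clear_jar from where it was at the start of the episode above 0.015 m or angle between any of clamp_nut, jar0, jar1, jar2, pump_bottle, clear_jar's own z axis and vertical above 0.4 rad).
It also fails if it takes over 56 s, if anything falls off the work surface, if the arm or the gripper's body presses on something with over 40 N, if the wrist force passes 120 N, or if a joint passes its speed limit or range.

## Robot

A 6-joint arm with a two-finger parallel gripper is mounted at the origin on the work surface. World frame = base frame: x ahead of the robot, y to its left, z up, the work surface at z = 0. Lengths are in m, angles in degrees, forces in N, time in s.
With the tool pointing down it reaches from about 0.35 to 0.875 m from the base axis. Payload 4.2 kg.
Tool frame: the origin (TCP) lies midway between the tips of the shut fingers; the grasp point (between the pads) lies 19 mm behind it; y points along the fingers, z is the direction in which the jaws open and shut, and the axes are right-handed (so a half turn about y gives the same grasp; the last joint's range is limited). The gripper opens to 87 mm and grips with 3 to 60 N. Pads are 19 mm wide; open, the fingers measure 117 mm over their backs; the gripper's body (75 mm by 190 mm) begins 51 mm behind the grasp point.
Start: joints at [78.129, 22.042, 0.453, 0, -68.411, -14.817], TCP at [0.281, 0.558, 0.223] pointing down, gripper open.
Joint ranges: [-179.83, 179.83], [-69.29, 118.12], [-61.27, 80.66], [-181.25, 117.63], [-171.15, -9.14], [-177.46, 177.46]. Speed limits (degrees/s): [159.86, 159.86, 180, 180, 180, 180].

## Interface

Orientations are given as [roll, pitch, yaw] about the fixed x, y, z axes, in that order (R = Rz(yaw) Ry(pitch) Rx(roll)).
In Python, from workcell import env gives the robot as it stands. The module is installed in compiled form; this text tells all that it offers. Calls block until the motion is done:
- env.goto(position, orientation): joint-space move of the TCP to a pose.
- env.move_straight(position, rotation=None, rate=0.15, force_limit=None): straight line of the TCP; rotation=None keeps the orientation; rate is the mean speed in m/s. With force_limit (N) it stops when the force on the tool has changed by that much, and returns True; else False.
- env.set_joints(angles): joint-space move.
- env.gripper_to(opening, grasp_force=None): opening from 0.0 (shut) to 1.0 (fully open); grasp_force is the grip in N (None keeps the last); returns when the fingers have stopped.
- env.dwell(seconds).
- env.inverse_kinematics(position, orientation): joint angles nearest the present ones, or None.
- env.read_state(): the state.
- env.grab_frame(name): name is "side" or "top"; returns a dict with "image" (480x640x3 uint8, blue, green, red), "fx", "fy", "cx", "cy" (pixels), "position" and "orientation" of the camera in the world. Camera axes: x right, y up, looking along -z (the intrinsics and any distortion apply to the point x, -y, -z); pixel columns grow to the right and rows downward; lengths in m; the calibration is good to about 2 mm. A picture is of the moment at which its call begins. There is no depth.
A pose or a line that the arm cannot do raises env.Unreachable and nothing moves.
- env.close_job(): hands the job in, once; it reports no verdict.
Trained networks look in a picture, given as the dict that the camera call returned (one of the last four; its "shot" number tells which), for a name from the list of things; names that differ only in an ending like _2 or _b are one class to them, and where a whole thing is asked for, a point or a joint stands for the part that bears it (a point fixed in the world has none). Each returns a list of dicts, best first, with "score" (0 to 1); they miss things now and then, are a little off and sometimes report something else, mostly with a low value. They report only what shows in the picture. A call takes as long as a camera call.
- env.search_frame(picture, thing): "xyz" ([x, y, z] in m, in world coordinates, good to about 4 mm: the middle of the surface that is visible of it).
- env.trace(picture, thing): "mask" (480x640 bool, what is visible of it).
The state is a dict: "clock": time; "joint_positions": joint angles; "qvel": joint speeds; "joint_torque": joint torques, N m; "position": TCP position; "tool_rot": TCP orientation; "force": force on the tool from outside, world axes, zero at the start; "wrist_torque": the same for the moment, N m; "opening": opening from 0.0 (shut) to 1.0 (fully open).
Only numpy, scipy, OpenCV 4.12 (cv2) and the standard library are available. Lean on these libraries where they do the work, as an engineer would, in place of code of your own. Each camera call takes 0.05 s, during which the arm holds its last target. There are 200 camera calls.

## Working session

There is one attempt and no reset: what is moved stays moved. The work goes in short steps, each a Python script; the robot and the scene stay as the last script left them, time stands still between calls to the robot, and variables do not carry over. Pictures are saved under pics/ and viewed, on a budget of 10 in all, crops included, one or two more only if the job needs it, and the job is handed in when it is done.

```bash
mkdir -p pics
cat > h.py <<'E'
from workcell import env
import numpy as np, cv2
from scipy.spatial.transform import Rotation as R
def rot(o): return R.from_euler('xyz',o,degrees=True).as_matrix()
def proj(f,p):
    c=rot(f['orientation']).T@(np.array(p)-f['position'])
    return np.array([f['cx']+f['fx']*c[0]/-c[2], f['cy']-f['fy']*c[1]/-c[2]])
def ray(f,u,v,z):
    d=rot(f['orientation'])@np.array([(u-f['cx'])/f['fx'],-(v-f['cy'])/f['fy'],-1])
    p=np.array(f['position']); return p+d*(z-p[2])/d[2]
E
python3 - <<'E'
from h import *
print({k:np.round(v,3) for k,v in env.read_state().items()})
for n in ['top','side']:
    f=env.grab_frame(n); cv2.imwrite(f'pics/{n}0.png',f['image'])
    print(n,{k:v for k,v in f.items() if k!='image'})
    for t in ['wheel_centre','spindle_top','notch','pin_top','star_wheel','pocket','machine','clamp_nut','jar0','pump_bottle','clear_jar']:
        r=env.search_frame(f,t); print(t,[(np.round(x['xyz'],3).tolist(),round(x['score'],2)) for x in r[:6]])
E
```

```text
{'clock': np.float64(0.0), 'joint_positions': array([ 7.8130e+01,  2.2090e+01,  3.8000e-01, -3.1000e-02, -6.8411e+01,
       -1.4818e+01]), 'qvel': array([ 0.054,  0.057, -0.024, -0.028,  0.045,  0.097]), 'joint_torque': array([-0.0000e+00, -3.9066e+01,  1.8740e+01,  4.2190e+00,  1.1000e-02,
       -0.0000e+00]), 'position': array([0.28 , 0.558, 0.221]), 'tool_rot': array([-8.98760e+01,  3.00000e-03,  1.53301e+02]), 'force': array([-0.359, -0.224, -0.758]), 'wrist_torque': array([-0.036,  0.028, -0.038]), 'opening': np.float64(1.003)}
top {'fx': 463.14233126939445, 'fy': 463.14233126939445, 'cx': 319.08888141259143, 'cy': 233.4007605541496, 'position': array([0.35446699, 0.02437285, 1.38707123]), 'orientation': array([ 8.57752717e+00, -2.65237918e-02, -8.92107674e+01]), 'shot': 1}
wheel_centre [([0.537, 0.027, 0.151], 0.32)]
spindle_top [([0.535, 0.022, 0.154], 0.87), ([0.453, 0.612, 0.081], 0.64), ([0.611, -0.212, 0.176], 0.37)]
notch [([0.532, 0.025, 0.15], 0.9)]
pin_top [([0.534, 0.021, 0.154], 0.65)]
star_wheel [([0.535, 0.028, 0.15], 0.67), ([0.669, 0.333, 0.175], 0.54), ([0.533
[... 665 characters left out ...]
.154], 0.58), ([0.55, -0.566, 0.094], 0.16)]
spindle_top [([0.525, 0.013, 0.15], 0.78)]
notch [([0.52, 0.012, 0.152], 0.69), ([0.294, 0.439, 0.016], 0.61)]
pin_top [([0.525, 0.02, 0.148], 0.79)]
star_wheel [([0.524, 0.01, 0.149], 0.61), ([0.312, -0.453, 0.007], 0.28)]
pocket [([0.523, 0.01, 0.156], 0.86), ([0.414, 0.197, 0.137], 0.59), ([0.291, 0.438, 0.013], 0.57)]
machine [([0.499, -0.121, 0.104], 0.93)]
clamp_nut [([0.414, 0.197, 0.138], 0.57)]
jar0 [([0.627, -0.217, 0.178], 0.66), ([0.655, 0.213, 0.161], 0.62), ([0.669, 0.318, 0.159], 0.56)]
pump_bottle [([0.551, -0.563, 0.092], 0.8), ([0.624, -0.218, 0.177], 0.26)]
clear_jar [([0.451, 0.606, 0.062], 0.92), ([0.293, 0.439, 0.016], 0.75)]
```

```bash
cat >> h.py <<'E'
def rect(f,c,z,half=0.14,n=400):
    # metric top view about c at height z: column = -y (right), row = -x (down)
    w=np.float32([[c[0]+a*half,c[1]+b*half] for a,b in((1,1),(1,-1),(-1,-1),(-1,1))])
    src=np.float32([proj(f,(*p,z)) for p in w]); dst=np.float32([[0,0],[n,0],[n,n],[0,n]])
    return cv2.warpPerspective(f['image'],cv2.getPerspectiveTransform(src,dst),(n,n),flags=cv2.INTER_CUBIC)
E
python3 - <<'E'
from h import *
c=(0.53,0.018); ims=[]
for n in ['top','side']:
    f=env.grab_frame(n); ims.append(rect(f,c,0.153))
cv2.imwrite('pics/r0.png',np.hstack(ims))
t=cv2.imread('pics/top0.png'); cv2.imwrite('pics/t0.png',t)
E
```

```text
(no output)
```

View pics/r0.png

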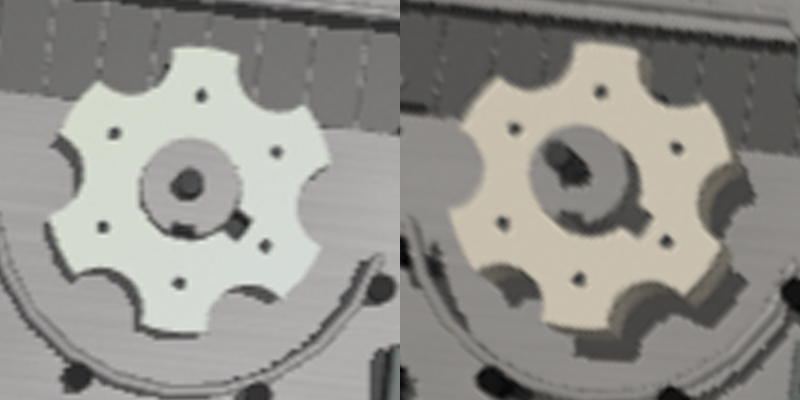

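View pics/top0.png

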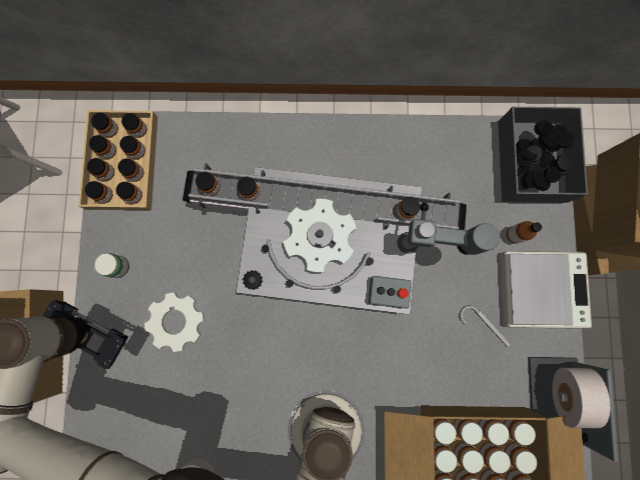

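```bash
cat >> h.py <<'E'
C=np.array([0.539,0.025])
def holes(f,z,c=C):
    """wheel centre and lobe angle (mod 60 deg) from the six dark lobe holes"""
    g=cv2.cvtColor(rect(f,c,z,0.1,1000),cv2.COLOR_BGR2GRAY)   # 0.2 mm/px
    bh=cv2.morphologyEx(cv2.GaussianBlur(g,(0,0),6),cv2.MORPH_BLACKHAT,cv2.getStructuringElement(cv2.MORPH_ELLIPSE,(81,81)))
    n,l,s,ct=cv2.connectedComponentsWithStats((bh>30).astype(np.uint8))
    P=[]
    for i in range(1,n):
        m=np.where(l==i,bh,0).astype(float); M=cv2.moments(m); u,v=M['m10']/M['m00'],M['m01']/M['m00']
        p=np.array([c[0]-(v-500)*2e-4,c[1]-(u-500)*2e-4]); r=np.hypot(*(p-c))
        if .052<r<.078 and s[i,4]<4000: P.append(p)
    P=np.array(P); ctr=c
    if len(P)>=4:
        A=np.c_[2*P,np.ones(len(P))]; ctr=np.linalg.lstsq(A,(P**2).sum(1),rcond=None)[0][:2]
    d=P-ctr; a=np.angle(np.exp(6j*np.arctan2(d[:,1],d[:,0])).mean(),deg=True)/6
    return ctr,a,len(P),np.hypot(*d.T).mean()
E
python3 - <<'E'
from h import *
ims=[]
for n in ['top','side']:
    f=env.grab_frame(n); c,a,k,r=holes(f,.153); print(n,c.round(4),a.round(2),k,r.round(4))
    print([ (a+60*j).round(1) for j in range(-3,4)])
    im=rect(f,c,.167,.06,400); ims.append(im)
cv2.imwrite('pics/b0.png',np.hstack(ims))
for th in (-157,146):
    p=C+.097*np.array([np.cos(np.radians(th)),np.sin(np.radians(th))])
    for o in (0,180): print(env.inverse_kinematics([*p,.14],[-90,0,o]))
E
```

```text
top [0.5376 0.0254] -6.71 6 0.066
[np.float64(-186.7), np.float64(-126.7), np.float64(-66.7), np.float64(-6.7), np.float64(53.3), np.float64(113.3), np.float64(173.3)]
side [0.5403 0.0252] -6.61 6 0.0662
[np.float64(-186.6), np.float64(-126.6), np.float64(-66.6), np.float64(-6.6), np.float64(53.4), np.float64(113.4), np.float64(173.4)]
[ 1.91620830e+01  9.89093837e+00 -3.00229018e+01 -2.54444375e-14
 -5.00861599e+01 -1.09162083e+02]
[ 1.91620830e+01  9.89093837e+00 -3.00229018e+01  2.54444375e-14
 -5.00861599e+01  7.08379170e+01]
[ 2.98863929e+01  1.13664839e+01 -2.80737964e+01 -2.54444375e-14
 -5.05597197e+01 -1.19886393e+02]
[ 2.98863929e+01  1.13664839e+01 -2.80737964e+01  2.54444375e-14
 -5.05597197e+01  6.01136071e+01]
```

View pics/b0.png

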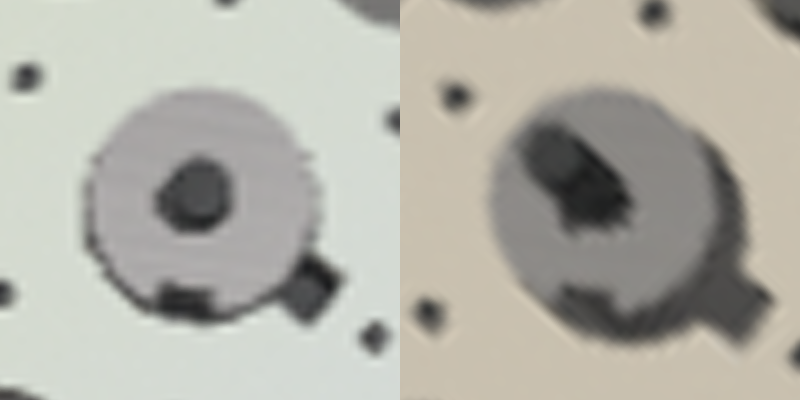

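```bash
cat >> h.py <<'E'
C=np.array([0.539,0.0253])
def pose(th,r,z):
    t=np.radians(th); y=(th+180+180)%360-180
    return [C[0]+r*np.cos(t),C[1]+r*np.sin(t),z],[-90,0,y]
def arc(t0,t1,r=.097,z=.141,step=8,rate=.08,fl=15):
    n=max(1,int(np.ceil(abs(t1-t0)/step)))
    for t in np.linspace(t0,t1,n+1)[1:]:
        if env.move_straight(*pose(t,r,z),rate=rate,force_limit=fl):
            print('stopped at',t,env.read_state()['force']); return True
def look(z=.153):
    for n in ['top','side']:
        f=env.grab_frame(n); c,a,k,r=holes(f,z); print(n,c.round(4),'ang',a.round(2),k,r.round(4))
E
python3 - <<'E'
from h import *
env.gripper_to(0.0)
env.goto(*pose(-156.65,.097,.24))
s=env.read_state(); print(s['clock'],s['position'],s['tool_rot'],s['opening'])
print(env.move_straight(pose(-156.65,.097,.141)[0],rate=.1,force_limit=8))
s=env.read_state(); print(s['clock'],s['position'],s['force'])
f=env.grab_frame('top'); g=env.grab_frame('side')
cv2.imwrite('pics/i1.png',np.hstack([rect(f,C,.153),rect(g,C,.153)]))
E
```

```text
5.0667 [ 0.45025453 -0.01261282  0.24000061] [-9.00021459e+01 -9.08334785e-03  2.34141430e+01] 0.004680343864029388
False
6.2083 [ 0.45046436 -0.01299055  0.14154332] [ 0.21657921  0.14321714 -0.5796953 ]
```

View pics/i1.png

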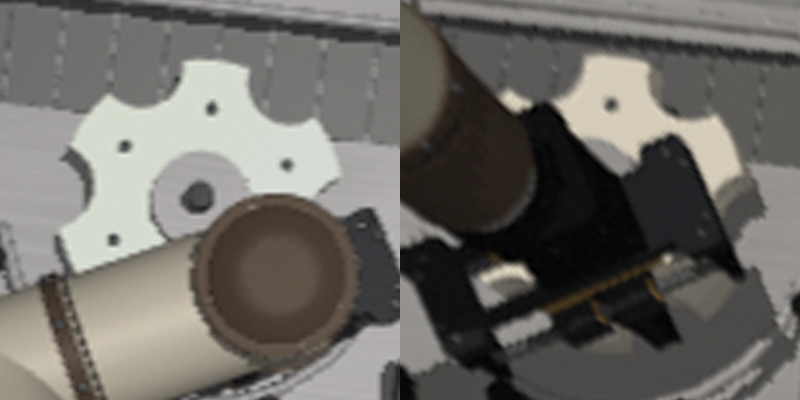

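The shut fingers are down in the near pocket without contact, and the wheel hasn't moved. Next I turn it clockwise.

Run:
```python
from h import *
arc(-156.65,-221.5)
s=env.read_state(); print(s['clock'],s['position'],s['force'])
t=-221.5
arc(t,t+5,step=5)   # back off the wall
env.move_straight(pose(t+5,.097,.25)[0],rate=.15)
env.move_straight([.44,.30,.25],rate=.25)
look(); print(env.read_state()['clock'])
f=env.grab_frame('top'); g=env.grab_frame('side')
cv2.imwrite('pics/i2.png',np.hstack([rect(f,C,.153,.06),rect(g,C,.153,.06)]))
```

```text
9.0083 [0.4662746  0.08934842 0.14096643] [0.35834586 0.63038337 0.20408048]Traceback (most recent call last):
  File "<stdin>", line 7, in <module>
workcell.Unreachable: the arm cannot follow that straight line within its joint ranges
```

Run:
```python
from h import *
s=env.read_state(); print(s['position'],s['joint_positions'])
env.goto([.40,.32,.25],[-90,0,135])
look(); print(env.read_state()['clock'])
f=env.grab_frame('top'); g=env.grab_frame('side')
cv2.imwrite('pics/i2.png',np.hstack([rect(f,C,.153,.06),rect(g,C,.153,.06)]))
```

```text
[0.46042892 0.08285241 0.24901223] [ 3.01536973e+01  5.40342772e+00 -1.79842882e+01 -3.20799230e-02
 -6.67173657e+01 -1.56654955e+02]
top [0.5377 0.0254] ang -4.97 6 0.0659
side [0.5404 0.025 ] ang -4.83 6 0.0662
12.4
```

View pics/i2.png

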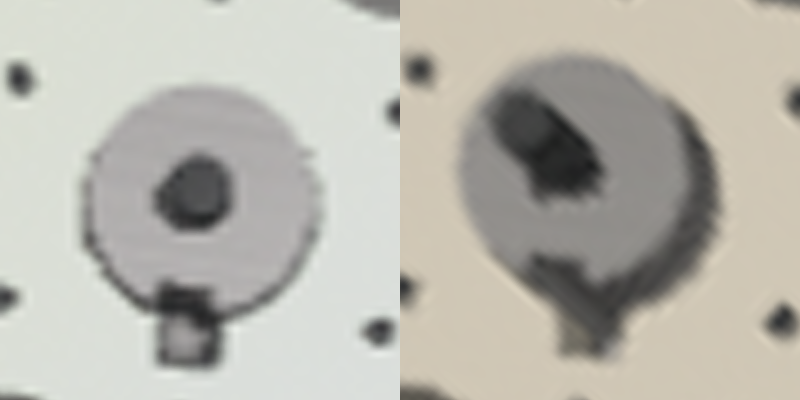

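Run:
```python
from h import *
f=env.grab_frame('top')
for z,c in ((.153,(.5377,.0254)),(.137,(.5377,.0254)),(.167,(.5377,.0254))):
    g=cv2.cvtColor(rect(f,c,z,.06,400),cv2.COLOR_BGR2GRAY).astype(int)
    print(z)
    for r in range(280,366,8): print(r,g[r-2:r+3,148:232:4].mean(0).astype(int))
g=rect(f,c,.153,.03,100)
u=f['image']; p=proj(f,(.502,.028,.15)).astype(int); q=proj(f,(.538,.0254,.15)).astype(int)
cv2.imwrite('pics/z.png',cv2.resize(u[q[1]-18:q[1]+22,q[0]-20:q[0]+20],None,fx=14,fy=14,interpolation=cv2.INTER_NEAREST))
```

```text
0.153
280 [176 164 141 120 101  94  98 112 129 137 142 146 146 148 148 152 159 166
 173 176 177]
288 [160 144 116  87  63  56  50  49  52  56  61  67  72  79  85 104 124 150
 166 177 181]
296 [100 102  87  67  51  45  44  47  52  53  54  52  51  59  70  95 119 145
 162 169 172]
304 [103 102  85  65  50  47  45  47  48  47  46  44  43  45  49  67  89 112
 126 132 130]
312 [193 182 156 129 102  92  87  93  97  91  80  63  49  40  41  46  51  62
  74  90 108]
320 [219 204 170 137 117 118 124 132 134 129 118  96  74  58  55  56  55  72
 105 143 177]
328 [212 195 163 131 116 127 142 151 155 155 149 138 127 113 105  95  79  84
 115 157 196]
336 [212 197 165 137 121 130 143 150 156 159 157 152 144 128 112  94  81  88
 120 160 195]
344 [212 195 161 125 106 116 131 137 140 144 142 136 126 104  81  68  69  90
 126 167 200]
352 [212 195 153 111  87  99 114 116 116 117 115 110 103  88  71  66  75 102
 138 173 205]
360 [215 205 181 155 136 134 131 127 122 117 114 111 112 109 102 108 121 145
 176 199 216]
0.137
280 [167 146 117  88  66  60  55  55  59  63  70  75  80  87  91 107 126 149
 165 176 1
[... 1220 characters left out ...]
3  42  45  49  49  49  47  46  54  63  89 113 140
 155 161 161]
312 [124 121 103  81  63  57  54  56  58  56  52  47  43  42  45  59  76  96
 109 116 118]
320 [215 205 176 147 116 105 101 108 114 108  94  75  56  44  44  46  47  58
  75  98 123]
328 [215 202 170 135 115 120 131 138 141 139 130 109  90  72  67  66  63  82
 117 162 197]
336 [213 199 167 135 118 127 143 152 157 159 155 148 140 127 117 103  83  85
 116 156 194]
344 [213 201 171 141 123 128 139 146 151 155 153 147 139 119  99  83  76  92
 124 167 200]
352 [213 198 161 118  94 105 124 132 134 138 137 130 121  99  76  65  68  91
 128 168 201]
360 [213 200 163 124  95  98 108 107 105 104 102  99  94  84  71  71  84 112
 150 183 210]
```

View pics/z.png

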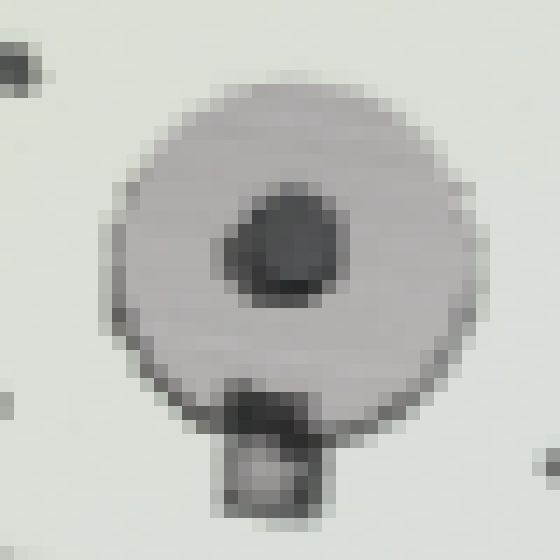

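Notch is now at ≈175° (px ~189) and the pin/keyway at ≈172° (px ~185). I turn about 3° more clockwise, then press.

```bash
cat >> h.py <<'E'
def pose(th,r,z):
    t=np.radians(th); y=(th+180)%360-180
    return [C[0]+r*np.cos(t),C[1]+r*np.sin(t),z],[-90,0,y]
def press(th,r=.083,fl=14):
    env.goto(*pose(th,r,.175))
    hit=env.move_straight(pose(th,r,.137)[0],rate=.03,force_limit=fl)
    s=env.read_state(); print('press',hit,'z',s['position'].round(4),s['force'].round(1),s['clock'])
    env.move_straight(pose(th,r,.175)[0],rate=.1)
    return s['position'][2]
E
python3 - <<'E'
from h import *
env.goto(*pose(-215,.097,.22))
print(env.move_straight(pose(-215,.097,.141)[0],rate=.1,force_limit=8))
arc(-215,-224.5,step=5,rate=.05)
print(env.read_state()['force'])
arc(-224.5,-219,step=6)
env.move_straight(pose(-219,.097,.175)[0],rate=.15)
press(172)
E
```

```text
False
[0.23903575 0.09864358 0.10593668]
press True z [0.4567 0.0368 0.1412] [-1.2 -0.2  5.4] 17.4667
```

Run:
```python
from h import *
press(172,fl=18)
env.move_straight(pose(172,.083,.25)[0],rate=.15)
env.goto([.40,.32,.25],[-90,0,135]); env.dwell(.3)
look(.141); print(env.read_state()['clock'])
f=env.grab_frame('top'); g=env.grab_frame('side')
cv2.imwrite('pics/i3.png',np.hstack([rect(f,C,.141,.11),rect(g,C,.141,.11)]))
for n in ['clamp_nut','jar0','clear_jar','old_wheel']: print(n,[np.round(x['xyz'],3).tolist() for x in env.search_frame(f,n)[:3]])
```

```text
press True z [0.4566 0.0367 0.1412] [-1.8 -0.1  6.1] 19.3
top [0.5376 0.0254] ang -7.48 6 0.0661
side [0.5405 0.0251] ang -7.45 6 0.0662
21.9667
clamp_nut []
jar0 [[0.668, 0.335, 0.172], [0.658, 0.219, 0.176], [0.609, -0.215, 0.177]]
clear_jar [[0.454, 0.617, 0.084]]
old_wheel [[0.276, 0.447, 0.016]]
```

View pics/i3.png

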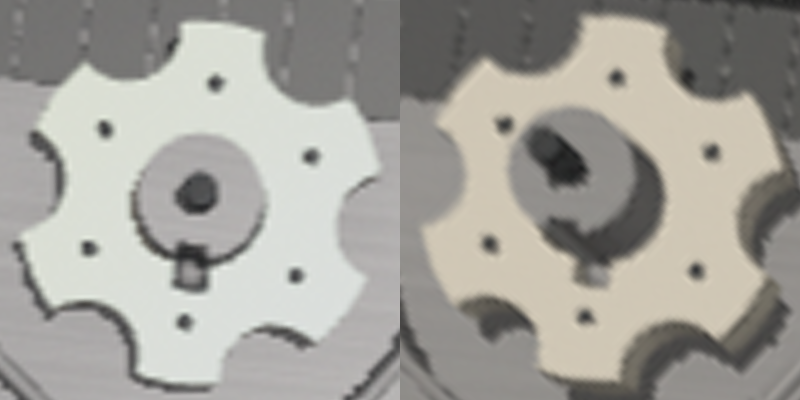

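The wheel is down: the notch (px ~190,268) surrounds the pin, and the boss stands visibly taller. The second press stopped at the same z of 0.1412, which is the seated top-face height. The hand is clear.

```bash
python3 -c "
from h import *
env.close_job(); print(env.read_state()['clock'])"
```

```text
the job is handed in; nothing more can be done
the job is handed in; nothing more can be done
```

The star wheel is turned into line and pressed home on the flange, and I handed the job in at about 22 s of the 56 s allowed. No verdict is reported.

- **Turning:** With the shut fingertips in one pocket I turned the wheel about 61° clockwise in two moves. The second was a small correction after a look at the pin and keyway.
- **Pressing:** I pressed a lobe gently, with force limits of 14 N and then 18 N. Both presses stopped at a tip height of 0.141 m. The top face started at 0.153 m, so the wheel came down about 12 mm, which is fully seated.
- **Final pictures:** Both cameras show the notch round the pin. They put the notch at about 172.5°, and I had estimated the pin at 172 ± 1.5°.
- **Things around:** The three jars, as seen from above, were within about 4 mm of where they started. The clear jar was within about 7 mm, on a detector good to about 4 mm, and the arm never went near it.
- **Not confirmed:** The detector missed the hand nut in the last picture. I had no starting position for the old wheel to compare with, and I did not re-measure the spanner or the pump bottle. I planned the moves to stay clear of all of them.
- **Camera disagreement:** The two cameras differed by about 3 mm in x on the wheel centre, so I used the mean.

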